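# Set the draw gauge and draw the syringe plunger

## Robot

A 7-joint arm with a two-finger parallel gripper is mounted at the origin on the work surface. World frame = base frame: x ahead of the robot, y to its left, z up, the work surface at z = 0. Lengths are in m, angles in rad, forces in N, time in s.
With the tool pointing down it reaches from about 0.425 to 0.875 m from the base axis. Payload 4.7 kg.
Tool frame: the origin (TCP) lies on the centre line of the jaws, within the pads' length; the fingertips stand 19 mm ahead of it and the grasp point (between the pads) is the TCP (ctrl.nose_length is the distance from the TCP to the fingertips, in m); z points along the fingers, x is the direction in which the jaws open and shut, and the axes are right-handed (so a half turn about z gives the same grasp; the last joint's range is limited). The gripper opens to 87 mm and grips with 3 to 60 N. Pads are 19 mm wide; open, the fingers measure 117 mm over their backs; the gripper's body (75 mm by 190 mm) begins 51 mm behind the grasp point.
Start: joints at [-1.204, 0.321, -0.07, 1.45, 0.023, 1.371, -0.057], TCP at [0.225, 0.61, 0.242] pointing down, gripper open.
Joint ranges: [-2.86, 2.86], [-0.3, 2.09], [-1.38, 1.24], [0.06, 2.45], [-1.56, 4.7], [0.09, 2.05], [-2.69, 2.69]. Speed limits (rad/s): [2.57, 2.57, 3.14, 3.14, 3.14, 3.14, 3.14].

## Interface

Orientations are given as a rotation vector (axis times angle).
In Python, from bench import ctrl gives the robot as it stands. The module is installed in compiled form; this text tells all that it offers.
- The arm moves only by the shell command python3 -m crank 'ROWS' [OPENING] [FORCE]. ROWS is a JSON object of lists of equal length, an entry for each row: "dp": the shift along the tool's x, y, z in cm, a list of three; "delta_rot": the turn, a rotation vector about the tool's x, y, z in rad, a list of three. In form: {"dp": [[x, y, z], ...], "delta_rot": [[rx, ry, rz], ...]}. A call has exactly 8 rows; each row shifts and turns the commanded pose from where the row before left it, along the tool's axes as they then stand; what a row does not reach is not made up. A row lasts 1/10 s, in which the tool goes at most 50 mm and 8.59 degrees, less where a joint would pass 70% of its speed; a pose out of reach is approached as far as the arm can. A call with a gripper value outside its range is refused whole. OPENING is the finger opening in cm, from 0 to 8.7, set as the call begins (- or left out, the last holds). The fingers move at their own pace and stop on an object; FORCE is the grip in N (left out, the last holds). Time passes only in rows, so rows that do not move let the fingers close, or fill a call up. It gives the time, the measured TCP pose, the force and the opening at its end, in the units of the state.
- ctrl.get_state(): the state, without advancing time (a new reading comes with each control period).
- ctrl.get_image(name): name is "scene" or "side" or "wrist"; returns the picture (420x560x3 uint8, blue, green, red); there is no depth.
- ctrl.camera_info(name): a dict with "camera_matrix" (3x3 intrinsics, pixels), "xyz" and "orientation" of the camera in the world. Camera axes: x right, y down, z forward; pixel columns grow to the right and rows downward; lengths in m; the calibration is good to about 2 mm. A picture is of the moment at which its call begins: read the wrist's pose just before it. camera_info takes no time and is no camera call; for the wrist camera it gives the pose at the moment of the call.
- ctrl.close_job(): hands the job in, once; it reports no verdict.
The state is a dict: "time": time; "joint_positions": joint angles; "qd": joint speeds; "joint_torque": joint torques, N m; "position": TCP position; "tool_rot": TCP orientation; "ft_force": force on the tool from outside, world axes, zero at the start; "torque": the same for the moment, N m; "grip_width": opening from 0.0 (shut) to 1.0 (fully open).
Only numpy, scipy, OpenCV 4.12 (cv2) and the standard library are available. Lean on these libraries where they do the work, as an engineer would, in place of code of your own. Each camera call takes 0.05 s, during which the arm holds its last target.

## Task

Take the longer of the two gauge pins out of the rack, stand it fully home in the empty socket of the filling stand and let go of it. Then grip the plunger's knob and pull the plunger straight up, without tilting or forcing it, partway out of the barrel until the underside of its knob is level with the top of the standing pin, and finish while holding it still there, not letting go. Leave the short pin, dish, bottle and mouse where they are.

Things in the scene. Friction and masses are not known exactly. Their poses are not given: they have to be found in the camera images.
- stand: Filling stand, fixed, placed anew each time: white block 90 (its x) x 190 (its y) x 30 mm high; origin at the centre of its underside, z up. Pin socket at x 0, y +45 mm; upright glass syringe barrel with steel collars (36 mm wide at most) at x 0, y -45 mm, from z 30 to 100 mm. The long pin, fully home, has its top at z 152 mm in this frame.
- socket (a point): Centre of the mouth of the empty round socket, on the block's top face (30 mm above the bench); z up. Hole 14 mm wide, 24 mm deep, vertical, flat floor.
- barrel_mouth (a point): Centre of the barrel's open top, 100 mm above the bench; z up. Vertical bore 19.5 mm wide, 70 mm deep; the floor is 30 mm above the bench.
- plunger: Loose plunger: steel rod 18 mm wide, 82 mm long, black round knob on top 26 mm wide, 28 mm high. Origin at the centre of the rod's foot, z up the rod. At first it rests on the bore's floor: 12 mm of rod show, the knob spans 112 to 140 mm above the bench. 0.15 to 0.31 kg; sinks back if let go. Pulled 40 mm up, the knob's underside is level with the pin's top, 30 mm of rod still in the bore.
- knob_underside (a point): Centre of the knob's underside on the plunger's axis, 82 mm above the plunger's foot; z up along the rod.
- pin_long: Long gauge pin: plain round steel rod 12 mm wide, 146 mm long, foot slightly chamfered, about 0.125 kg (0.09 to 0.17). Origin at the centre of its foot, z up along the pin. Starts upright and loose in one of the rack's two holes, its top about 156 mm above the bench.
- pin_long_tip (a point): Centre of the long pin's foot; z up along the pin.
- pin_long_top (a point): Centre of the long pin's top face, 146 mm above its foot.
- pin_short: Short gauge pin: the same but 100 mm long, in the rack's other hole, its top about 110 mm above the bench. Leave it alone. Origin at the centre of its foot.
- rack: Pin rack, fixed to the bench but placed anew each time: grey plastic block 55 (its x) x 135 (its y) x 40 mm high with two round holes 14 mm wide and 30 mm deep at x 0, y +36 and -36 mm; either may hold the long pin. Origin at the centre of its underside, z up.
- dish: Bystander: closed clear culture dish, 60 mm wide, 14 mm high, loose on the bench. Origin at the centre of its underside.
- bottle: Bystander: jar 48 mm wide, 100 mm high, loose. Origin at the centre of its underside.
- mouse: Bystander: black computer mouse 105 x 60 x 33 mm, loose. Origin at the centre of its underside.

How it is judged:
By the outcome, as a careful person would: the job done as asked, in the order asked, and still so for the second after the job is handed in, while the arm keeps its last pose, push and grip.
It also fails if it takes over 61 s, if anything falls off the work surface, if the arm or the gripper's body presses on something with over 40 N, if the wrist force passes 120 N, or if a joint passes its speed limit or range.

## Working session

There is one attempt and no reset: what is moved stays moved. The work goes in short steps, Python scripts to look and compute and a shell command to move; the robot and the scene stay as the last step left them, time stands still between calls to the robot, and variables do not carry over. Pictures are saved under pics/ and viewed, and the job is handed in when it is done.

```bash
mkdir -p pics; ls; python3 - <<'E'
from bench import ctrl
import cv2
print(ctrl.get_state(), ctrl.nose_length)
for n in ["scene","side","wrist"]:
    print(n,ctrl.camera_info(n))
    cv2.imwrite(f"pics/{n}0.png",ctrl.get_image(n))
E
```

```text
pics
{'time': 0.0, 'joint_positions': array([-1.20388686,  0.32180161, -0.07004778,  1.45166572,  0.02262062,
        1.3707873 , -0.05686196]), 'qd': array([ 0.00103327,  0.0001419 ,  0.00104956, -0.00057116, -0.00136197,
       -0.00072413,  0.00020433]), 'joint_torque': array([ 1.47764426e-04, -4.91292965e+01, -4.03563436e-01, -3.12526166e+01,
       -6.38159411e-02,  4.35472280e-02,  1.62308652e-04]), 'position': array([0.22449509, 0.60945836, 0.24047974]), 'tool_rot': array([ 2.57581081e+00,  1.79649791e+00, -2.29393288e-03]), 'ft_force': array([0.18956216, 0.12956808, 0.07896008]), 'torque': array([ 0.00284516,  0.00405858, -0.02644617]), 'grip_width': 1.0016414920744918} 0.019
scene {'camera_matrix': array([[521.71991455,   0.        , 275.74050191],
       [  0.        , 521.71991455, 214.21353881],
       [  0.        ,   0.        ,   1.        ]]), 'xyz': array([1.78782199, 0.17669262, 0.93784992]), 'orientation': array([-1.52260731, -1.7943958 ,  0.91784328])}
side {'camera_matrix': array([[450.81392802,   0.        , 278.77133862],
       [  0.        , 450.81392802, 204.58132114],
       [  0.        ,   0.        ,   1.        ]]), 'xyz': array([0.2725462 , 0.53782391, 0.85429501]), 'orientation': array([-0.75435762,  2.66489081, -1.02274644])}
wrist {'camera_matrix': array([[350.54482894,   0.        , 279.31429256],
       [  0.        , 350.54482894, 207.48583392],
       [  0.        ,   0.        ,   1.        ]]), 'xyz': array([0.15506278, 0.63583229, 0.38462894]), 'orientation': array([2.38191936, 1.6631567 , 0.22859288])}
```

View pics/scene0.png

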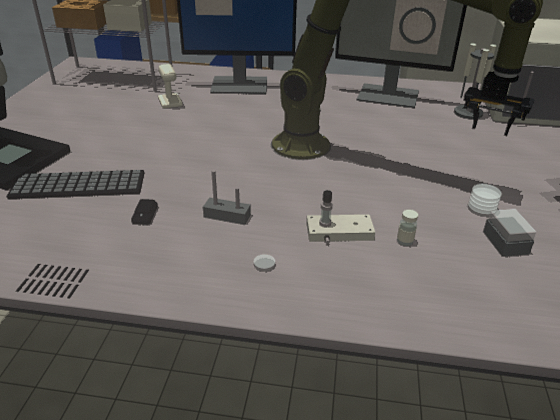

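View pics/side0.png

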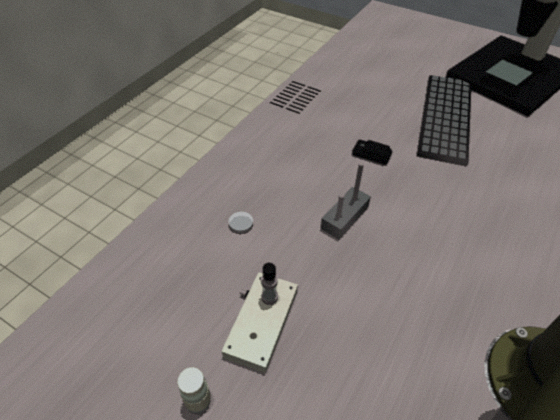

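View pics/wrist0.png

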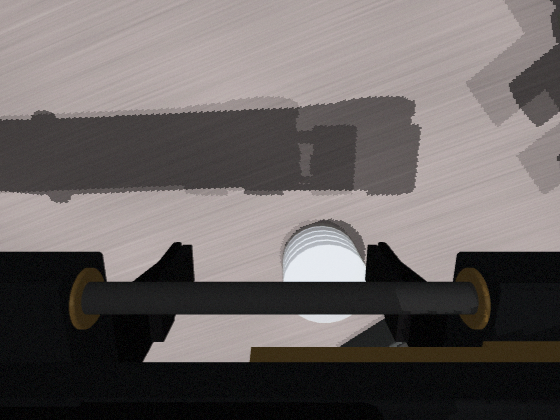

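Scene view: rack about (227,210) with the long pin at the left (214,188) and the short pin at (237,198). The stand is at (340,228) with knob (327,195), socket about (355,222), bottle (407,226), dish (264,262). Side view: long pin (358,185), socket (254,336), knob (269,270). I'll enlarge for measurement.

```bash
cat > h.py <<'E'
import numpy as np, cv2
from scipy.spatial.transform import Rotation as R
from bench import ctrl
def ray(info,uv):
    K=info["camera_matrix"]; d=np.linalg.inv(K)@np.array([uv[0],uv[1],1.])
    d=R.from_rotvec(info["orientation"]).apply(d); return np.array(info["xyz"]),d/np.linalg.norm(d)
def plane(info,uv,z):
    o,d=ray(info,uv); return o+d*(z-o[2])/d[2]
def tri(i1,u1,i2,u2):
    o1,d1=ray(i1,u1);o2,d2=ray(i2,u2)
    A=np.stack([d1,-d2],1); s=np.linalg.lstsq(A,o2-o1,rcond=None)[0]
    a=o1+s[0]*d1;b=o2+s[1]*d2; return (a+b)/2,np.linalg.norm(a-b)
def proj(info,p):
    p=R.from_rotvec(info["orientation"]).inv().apply(np.array(p)-info["xyz"]); q=info["camera_matrix"]@p; return q[:2]/q[2]
E
python3 - <<'E'
import cv2
def crop(n,x0,y0,x1,y1,s,o):
    im=cv2.imread(f"pics/{n}0.png")[y0:y1,x0:x1]
    cv2.imwrite(o,cv2.resize(im,None,fx=s,fy=s,interpolation=cv2.INTER_CUBIC))
crop("scene",195,160,395,280,4,"pics/c_scene.png")
crop("side",210,150,380,290,4,"pics/c_side1.png")
crop("side",210,255,310,380,4,"pics/c_side2.png")
E
```

```text
(no output)
```

View pics/c_scene.png

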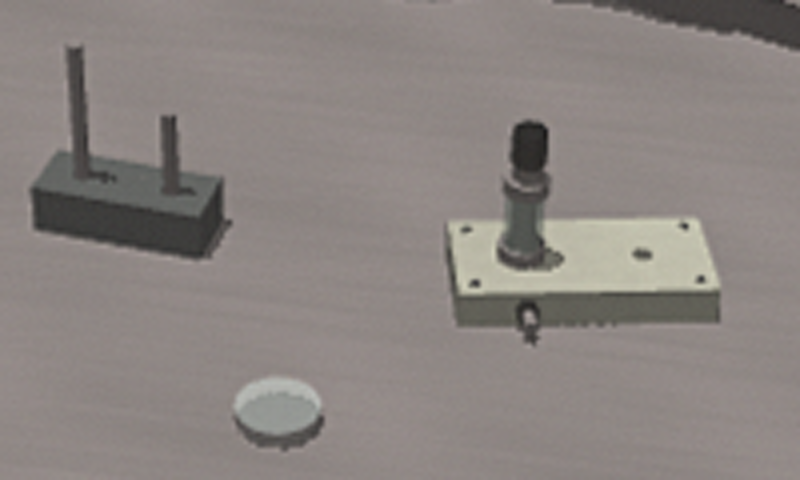

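View pics/c_side1.png

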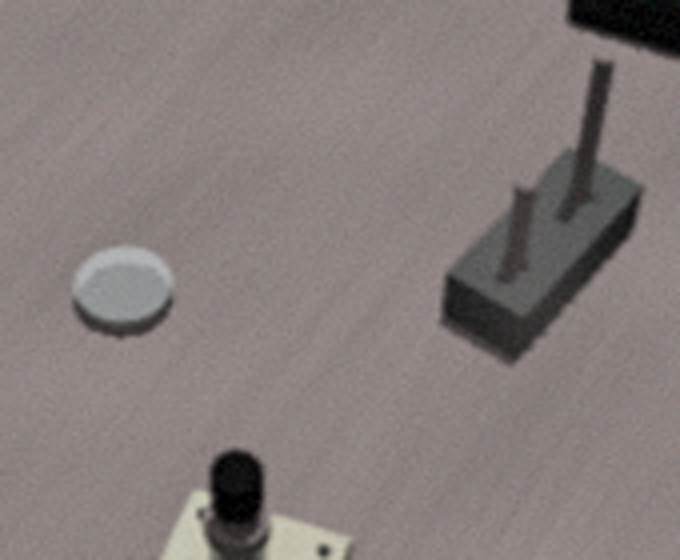

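View pics/c_side2.png

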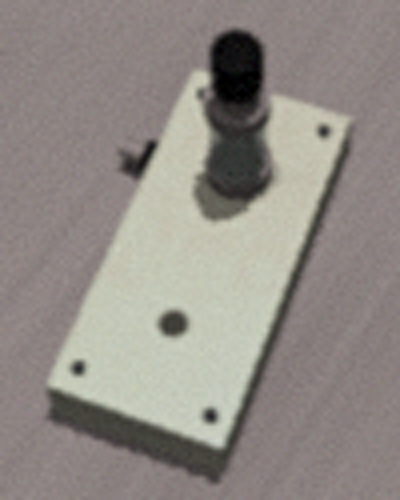

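```bash
python3 - <<'E'
from h import *
S=ctrl.camera_info("scene");D=ctrl.camera_info("side")
np.set_printoptions(precision=4,suppress=True)
f=lambda x0,y0,u,v:(x0+(u+.5)/4-.5,y0+(v+.5)/4-.5)
s=lambda u,v:f(195,160,u,v); a=lambda u,v:f(210,150,u,v); b=lambda u,v:f(210,255,u,v)
for n,p,q,z in [("pintop",s(75,47),a(603,62),.156),("pinbase",s(81,180),a(583,203),.04),("short top",s(169,117),a(524,190),.11),("shortbase",s(171,193),a(514,270),.04),
 ("socket",s(642,254),b(173,323),.03),("knob mid",s(530,147),b(237,67),.126),
 ("h1",s(465,229),b(201,93),.03),("h2",s(684,226),b(78,368),.03),("h3",s(475,283),b(324,131),.03),("h4",s(700,279),b(210,415),.03),
 ("dish",s(278,405),a(123,287),.014)]:
    print(n,*tri(S,p,D,q),"scene-plane",plane(S,p,z)[:2],"side-plane",plane(D,q,z)[:2])
# corners rack top
for c in [s(58,153),s(222,180),s(203,216),s(32,188)]: print("rackS",plane(S,c,.04))
for c in [a(570,150),a(640,188),a(517,318),a(447,270)]: print("rackD",plane(D,c,.04))
for c in [s(446,221),s(700,220),s(718,293),s(456,297)]: print("standS",plane(S,c,.03))
for c in [b(193,72),b(352,120),b(225,450),b(50,388)]: print("standD",plane(D,c,.03))
E
```

```text
pintop [ 0.5033 -0.2026  0.1523] 0.000978589769567069 scene-plane [ 0.5087 -0.2013] side-plane [ 0.5021 -0.198 ]
pinbase [ 0.5001 -0.206   0.0318] 0.00023929300565174948 scene-plane [ 0.5117 -0.2026] side-plane [ 0.4978 -0.1983]
short top [ 0.5125 -0.1314  0.1051] 0.0007285325477232406 scene-plane [ 0.5196 -0.1299] side-plane [ 0.511  -0.1266]
shortbase [ 0.511  -0.1322  0.0354] 0.0011871842795995262 scene-plane [ 0.5169 -0.1312] side-plane [ 0.5097 -0.1277]
socket [0.5191 0.224  0.0298] 0.0017196953368007013 scene-plane [0.5199 0.2248] side-plane [0.5189 0.2232]
knob mid [0.5368 0.1359 0.1258] 0.001856388656277945 scene-plane [0.5379 0.1367] side-plane [0.5366 0.135 ]
h1 [0.5662 0.108  0.062 ] 0.02681798072011808 scene-plane [0.5109 0.0925] side-plane [0.579 0.106]
h2 [0.5323 0.2638 0.0624] 0.02541527177938522 scene-plane [0.4784 0.2549] side-plane [0.5448 0.2662]
h3 [ 0.5223  0.0905 -0.002 ] 0.029702974747215723 scene-plane [0.5768 0.1065] side-plane [0.511  0.0916]
h4 [ 0.4896  0.2569 -0.0026] 0.030725535318035863 scene-plane [0.5437 0.2675] side-plane [0.4785 0.2525]
dish [ 0.7139 -0.0138  0.0118] 0.00041079421860485576 scene-plane [ 0.7164 -0.0135] side-plane [ 0.7128 -0.0121]
rackS [ 0.4785 -0.2295  0.04  ]
rackS [ 0.4929 -0.0966  0.04  ]
rackS [ 0.5423 -0.1012  0.04  ]
rackS [ 0.5287 -0.2364  0.04  ]
rackD [ 0.524  -0.2353  0.04  ]
rackD [ 0.4732 -0.2284  0.04  ]
rackD [ 0.492  -0.0959  0.04  ]
rackD [ 0.5435 -0.1068  0.04  ]
standS [0.5031 0.0773 0.03  ]
standS [0.4683 0.2667 0.03  ]
standS [0.5584 0.2806 0.03  ]
standS [0.5958 0.0947 0.03  ]
standD [0.59   0.0971 0.03  ]
standD [0.5018 0.078  0.03  ]
standD [0.4635 0.2629 0.03  ]
standD [0.5503 0.2812 0.03  ]
```

```bash
cat >> h.py <<'E'
np.set_printoptions(precision=4,suppress=True)
def yawR(yaw): # tool down, tool x at world yaw
    c,s=np.cos(yaw),np.sin(yaw); return R.from_matrix(np.array([[c,s,0],[s,-c,0],[0,0,-1.]]))
def plan(target,yaw,n,p0=None,R0=None):
    st=ctrl.get_state(); p=st["position"] if p0 is None else np.array(p0); r=R.from_rotvec(st["tool_rot"]) if R0 is None else R0
    tr=yawR(yaw); dv=(r.inv()*tr).as_rotvec()/n; d=(np.array(target)-p)/n
    rows=[];
    for i in range(n):
        rows.append(np.round(r.inv().apply(d)*100,2).tolist()); r=r*R.from_rotvec(np.round(dv,4))
    print("dp",rows); print("rot",np.round(dv,4).tolist(), "dist/row",np.linalg.norm(d))
E
python3 - <<'E'
from h import *
plan([.51,.20,.28],np.radians(10.9),16)
E
```

```text
dp [[-1.79, 2.56, -0.24], [-1.62, 2.67, -0.24], [-1.44, 2.77, -0.24], [-1.26, 2.85, -0.24], [-1.08, 2.93, -0.24], [-0.89, 2.99, -0.24], [-0.69, 3.04, -0.25], [-0.5, 3.08, -0.25], [-0.3, 3.11, -0.25], [-0.1, 3.12, -0.25], [0.1, 3.12, -0.25], [0.3, 3.11, -0.25], [0.5, 3.08, -0.25], [0.7, 3.04, -0.25], [0.89, 2.99, -0.25], [1.08, 2.93, -0.25]]
rot [0.0001, 0.0001, 0.0642] dist/row 0.03130210109025036
```

```bash
python3 -m crank '{"dp":[[-1.8,2.6,-0.25],[-1.6,2.7,-0.25],[-1.4,2.8,-0.25],[-1.3,2.8,-0.25],[-1.1,2.9,-0.25],[-0.9,3.0,-0.25],[-0.7,3.0,-0.25],[-0.5,3.1,-0.25]],"delta_rot":[[0,0,0.064],[0,0,0.064],[0,0,0.064],[0,0,0.064],[0,0,0.064],[0,0,0.064],[0,0,0.064],[0,0,0.064]]}' 8.7 10
python3 -m crank '{"dp":[[-0.3,3.1,-0.25],[-0.1,3.1,-0.25],[0.1,3.1,-0.25],[0.3,3.1,-0.25],[0.5,3.1,-0.25],[0.7,3.0,-0.25],[0.9,3.0,-0.25],[1.1,2.9,-0.25]],"delta_rot":[[0,0,0.064],[0,0,0.064],[0,0,0.064],[0,0,0.064],[0,0,0.064],[0,0,0.064],[0,0,0.064],[0,0,0.064]]}'
python3 - <<'E'
from h import *
print(ctrl.get_state()["position"])
w=ctrl.camera_info("wrist");print(w, ctrl.get_state()["tool_rot"], ctrl.get_state()["qd"])
cv2.imwrite("pics/w1.png",ctrl.get_image("wrist"))
print(proj(w,[.519,.224,.03]),proj(w,[.5367,.136,.14]))
E
```

```text
time: 0.95
position: [0.3687, 0.4031, 0.2618]
tool_rot: [-2.95, -1.079, -0.0]
ft_force: [-0.1, -0.0, 0.6]
grip_width: 1.003
time: 1.75
position: [0.5116, 0.1991, 0.2818]
tool_rot: [-3.128, -0.296, -0.0]
ft_force: [0.3, 0.5, -0.5]
grip_width: 1.002
[0.5116 0.1991 0.2818]
{'camera_matrix': array([[350.5448,   0.    , 279.3143],
       [  0.    , 350.5448, 207.4858],
       [  0.    ,   0.    ,   1.    ]]), 'xyz': array([0.4983, 0.2728, 0.4259]), 'orientation': array([2.8531, 0.271 , 0.0374])} [-3.1276 -0.2957 -0.0004] [ 0.313   0.1454  0.2988 -0.1892 -0.0711  0.0565 -0.021 ]
[289.3172 155.7346] [292.7964 272.3835]
```

View pics/w1.png

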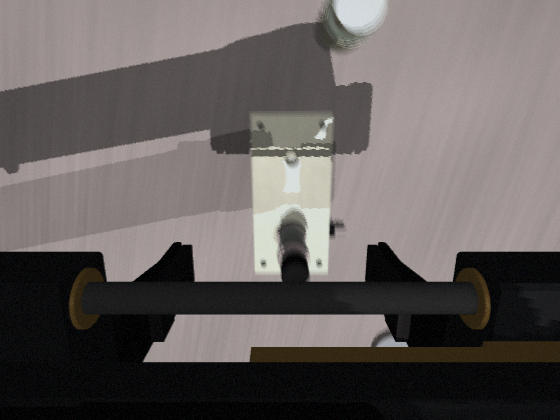

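Wrist view: socket at about (291,156), close to the predicted (289,156), and knob about (294,268). The arm was still settling, so I'll look again at rest.

```bash
python3 - <<'E'
from h import *
st=ctrl.get_state();w=ctrl.camera_info("wrist");im=ctrl.get_image("wrist")
print(st["position"],st["tool_rot"],abs(st["qd"]).max())
cv2.imwrite("pics/w2.png",im)
c=im[100:300,230:360];cv2.imwrite("pics/w2c.png",cv2.resize(c,None,fx=3,fy=3,interpolation=cv2.INTER_CUBIC))
print(proj(w,[.519,.224,.03]),proj(w,[.5367,.136,.14]))
for z in (.03,):print(plane(w,(291,157),z))
E
```

```text
[0.5152 0.1929 0.2824] [3.1256 0.2793 0.0051] 0.021938349139868623
[286.4524 148.7073] [290.5532 264.404 ]
[0.5258 0.2158 0.03  ]
```

View pics/w2c.png

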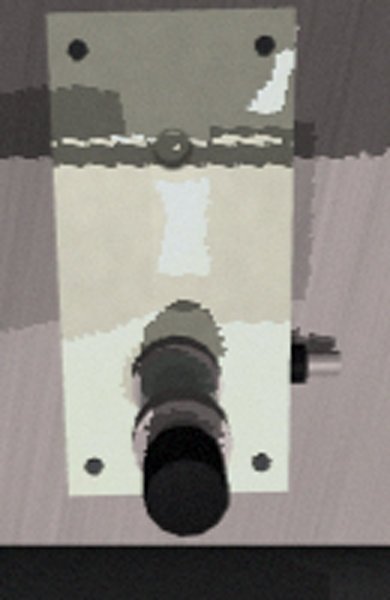

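```bash
python3 - <<'E'
from h import *
w=ctrl.camera_info("wrist")
f=lambda u,v:(230+(u+.5)/3-.5,100+(v+.5)/3-.5)
H=np.array([plane(w,f(*q),.03)[:2] for q in [(78,49),(265,45),(94,466),(261,462)]]);print(H,H.mean(0))
print("sock",plane(w,f(173,148),.03),"knobtop",plane(w,f(187,497),.14))
ax=(H[0]+H[1]-H[2]-H[3])/2;print(ax,np.degrees(np.arctan2(-ax[0],ax[1])))
a=ax/np.linalg.norm(ax);print("model sock",H.mean(0)+.045*a,"barrel",H.mean(0)-.045*a)
E
```

```text
[[0.4775 0.2551]
 [0.5442 0.2689]
 [0.5108 0.094 ]
 [0.5774 0.1081]] [0.5275 0.1815]
sock [0.5183 0.2262 0.03  ] knobtop [0.5368 0.1378 0.14  ]
[-0.0332  0.161 ] 11.664146983868623
model sock [0.5184 0.2256] barrel [0.5366 0.1375]
```

Socket and four corner holes agree: socket (0.5184,0.2258), barrel (0.5367,0.1376), stand yaw about 11.5°. Next the long pin.

```bash
python3 - <<'E'
from h import *
plan([.505,-.24,.27],np.radians(11.5),16)
E
```

```text
dp [[-0.55, 2.66, 0.08], [-0.55, 2.66, 0.08], [-0.55, 2.66, 0.08], [-0.56, 2.66, 0.08], [-0.56, 2.66, 0.08], [-0.56, 2.66, 0.08], [-0.57, 2.66, 0.08], [-0.57, 2.66, 0.08], [-0.57, 2.66, 0.08], [-0.58, 2.66, 0.08], [-0.58, 2.66, 0.08], [-0.58, 2.66, 0.08], [-0.58, 2.66, 0.08], [-0.59, 2.65, 0.08], [-0.59, 2.65, 0.08], [-0.59, 2.65, 0.07]]
rot [0.0002, -0.0001, -0.0012] dist/row 0.02720313174541071
```

```bash
python3 -m crank '{"dp":[[-0.5,2.5,0.08],[-0.6,2.8,0.08],[-0.6,2.8,0.08],[-0.6,2.8,0.08],[-0.6,2.8,0.08],[-0.6,2.8,0.08],[-0.6,2.8,0.08],[-0.6,2.8,0.08]],"delta_rot":[[0,0,-0.001],[0,0,-0.001],[0,0,-0.001],[0,0,-0.001],[0,0,-0.001],[0,0,-0.001],[0,0,-0.001],[0,0,-0.001]]}'
python3 -m crank '{"dp":[[-0.6,2.9,0.08],[-0.6,2.9,0.08],[-0.6,2.9,0.08],[-0.6,2.9,0.08],[-0.6,2.9,0.08],[-0.6,2.9,0.08],[-0.6,2.5,0.08],[-0.2,0.5,0]],"delta_rot":[[0,0,-0.001],[0,0,-0.001],[0,0,-0.001],[0,0,-0.001],[0,0,-0.001],[0,0,-0.001],[0,0,0],[0,0,0]]}'
python3 - <<'E'
from h import *
for k in range(2):
    st=ctrl.get_state();w=ctrl.camera_info("wrist");im=ctrl.get_image("wrist")
    print(st["time"],st["position"],st["tool_rot"],abs(st["qd"]).max())
cv2.imwrite("pics/w3.png",im)
print(proj(w,[.505,-.202,.156]),proj(w,[.5056,-.202,.04]))
E
```

```text
time: 2.65
position: [0.5076, -0.0259, 0.2752]
tool_rot: [-3.125, -0.316, -0.0]
ft_force: [0.3, 0.0, 0.0]
grip_width: 1.0
time: 3.45
position: [0.505, -0.237, 0.2696]
tool_rot: [3.124, 0.317, -0.001]
ft_force: [-0.3, 0.4, -0.3]
grip_width: 0.997
3.45 [ 0.505  -0.237   0.2696] [ 3.1239  0.3166 -0.0009] 0.08053120471433954
3.5 [ 0.5052 -0.236   0.2696] [ 3.1246  0.3181 -0.0008] 0.041380387318923365
[287.6515 166.313 ] [285.8228 148.7757]
```

View pics/w3.png

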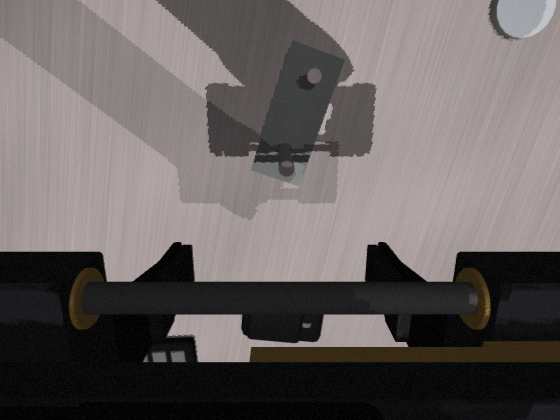

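```bash
python3 - <<'E'
from h import *
st=ctrl.get_state();w=ctrl.camera_info("wrist");im=ctrl.get_image("wrist")
print(st["time"],st["position"],st["tool_rot"])
c=im[30:210,230:370];cv2.imwrite("pics/w4c.png",cv2.resize(c,None,fx=3,fy=3,interpolation=cv2.INTER_CUBIC))
print(proj(w,[.505,-.202,.156]),proj(w,[.5056,-.202,.04]))
E
```

```text
3.55 [ 0.5057 -0.2339  0.2694] [-3.1247 -0.3218  0.0005]
[286.3546 168.9951] [284.8786 150.8013]
```

View pics/w4c.png

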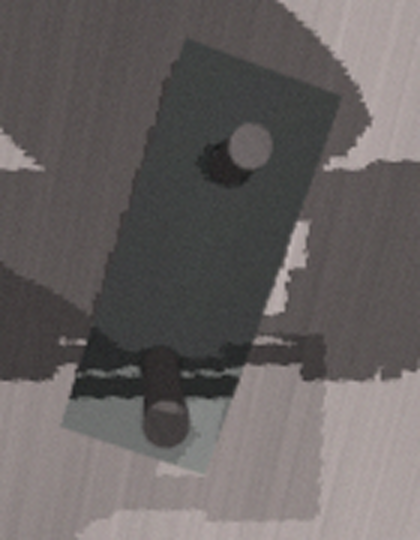

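```bash
python3 - <<'E'
from h import *
st=ctrl.get_state();w=ctrl.camera_info("wrist")
print(st["time"],st["position"],st["qd"])
f=lambda u,v:(230+(u+.5)/3-.5,30+(v+.5)/3-.5)
print("top",plane(w,f(167,423),.156),"short",plane(w,f(250,146),.11),"pinbase",plane(w,f(160,358),.04))
C=np.array([plane(w,f(*q),.04)[:2] for q in [(185,38),(342,97),(205,475),(62,425)]]);print(C,C.mean(0))
a=(C[0]+C[1]-C[2]-C[3]);a/=np.linalg.norm(a);print(a,C.mean(0)-.036*a)
E
```

```text
3.6 [ 0.5063 -0.2324  0.2694] [-0.0204 -0.006  -0.0239  0.0037 -0.0052 -0.0011  0.0004]
top [ 0.505  -0.2018  0.156 ] short [ 0.5134 -0.1305  0.11  ] pinbase [ 0.5037 -0.1989  0.04  ]
[[ 0.49   -0.0961]
 [ 0.5446 -0.1028]
 [ 0.5286 -0.2368]
 [ 0.4743 -0.2295]] [ 0.5094 -0.1663]
[0.1177 0.993 ] [ 0.5051 -0.202 ]
```

Wrist view: long pin top at about (285.5,171), giving (0.505,-0.203), and the short pin at (313,78). This agrees with the other views, so I'll move over it and descend.

```bash
python3 - <<'E'
from h import *
st=ctrl.get_state(); print(st["position"],st["tool_rot"])
plan([.505,-.2025,.20],np.radians(11.5),1)
E
```

```text
[ 0.5063 -0.2324  0.2694] [-3.1236 -0.3255  0.0001]
dp [[0.49, -2.95, 6.94]]
rot [-0.0011, -0.0, 0.0069] dist/row 0.07560692982172783
```

```bash
python3 -m crank '{"dp":[[0.1,-0.6,0],[0.1,-0.8,0],[0.1,-0.8,0.5],[0.1,-0.75,1.5],[0,0,2],[0,0,2],[0,0,1],[0,0,0]],"delta_rot":[[0,0,0],[0,0,0],[0,0,0],[0,0,0],[0,0,0],[0,0,0],[0,0,0],[0,0,0]]}'
python3 - <<'E'
from h import *
for k in range(2):
    st=ctrl.get_state();im=ctrl.get_image("wrist");print(st["time"],st["position"],st["tool_rot"])
cv2.imwrite("pics/w5.png",im)
cv2.imwrite("pics/s5.png",cv2.resize(ctrl.get_image("scene")[130:260,170:300],None,fx=4,fy=4))
plan([.505,-.2025,.136],np.radians(11.5),1)
E
```

```text
time: 4.4
position: [0.5033, -0.2021, 0.1981]
tool_rot: [-3.123, -0.328, 0.004]
ft_force: [-0.1, -0.0, 0.2]
grip_width: 0.996
4.4 [ 0.5033 -0.2021  0.1981] [-3.1232 -0.328   0.0041]
4.45 [ 0.5039 -0.2027  0.1993] [-3.124  -0.3275  0.0011]
dp [[0.04, -0.08, 6.45]]
rot [0.0005, -0.0014, 0.0076] dist/row 0.06450317088403398
```

View pics/w5.png

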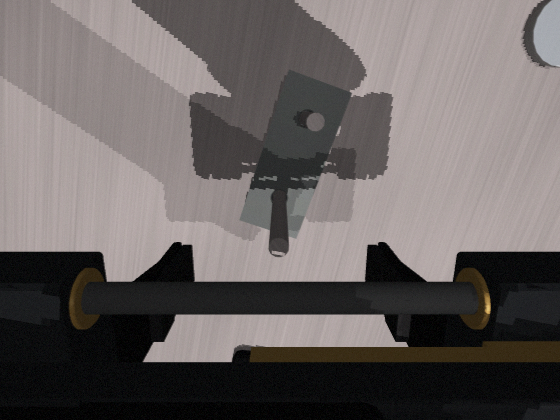

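View pics/s5.png

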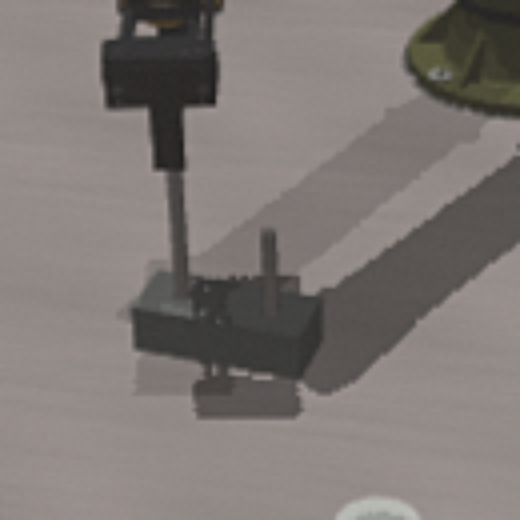

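The pin's top (278,250) sits centred between the jaws (mid about 280), so I'll descend and grip.

```bash
python3 -m crank '{"dp":[[0.0,-0.05,0.7],[0,0,1],[0,0,1.2],[0,0,1.2],[0,0,1.2],[0,0,0.7],[0,0,0.3],[0,0,0]],"delta_rot":[[0,0,0],[0,0,0],[0,0,0],[0,0,0],[0,0,0],[0,0,0],[0,0,0],[0,0,0]]}'
python3 -m crank '{"dp":[[0,0,0],[0,0,0],[0,0,0],[0,0,0],[0,0,0],[0,0,0],[0,0,0],[0,0,0]],"delta_rot":[[0,0,0],[0,0,0],[0,0,0],[0,0,0],[0,0,0],[0,0,0],[0,0,0],[0,0,0]]}' 0.5 8
python3 - <<'E'
from h import *
st=ctrl.get_state();w=ctrl.camera_info("wrist");im=ctrl.get_image("wrist");print(st["time"],st["position"],st["tool_rot"],st["ft_force"],st["grip_width"]*87)
cv2.imwrite("pics/w6.png",im)
E
```

```text
time: 5.35
position: [0.5038, -0.2029, 0.1361]
tool_rot: [-3.125, -0.326, 0.001]
ft_force: [-0.2, 0.7, -0.2]
grip_width: 1.001
time: 6.15
position: [0.5039, -0.2029, 0.1365]
tool_rot: [-3.125, -0.326, -0.0]
ft_force: [-0.4, 0.1, 0.4]
grip_width: 0.353
6.15 [ 0.5039 -0.2029  0.1365] [-3.1246 -0.3261 -0.0001] [-0.3622  0.1093  0.4054] 30.744260741683938
```

View pics/w6.png

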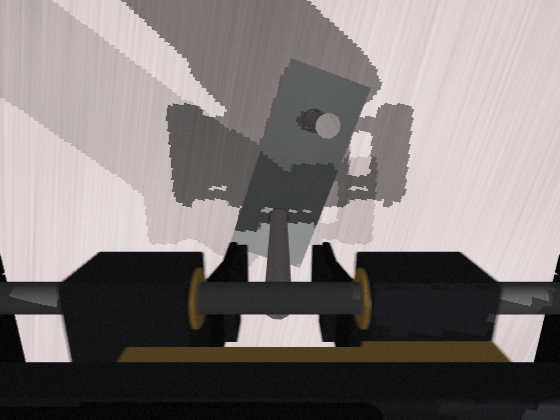

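Still closing at 31 mm, with the pin centred at u≈279. I'll keep closing.

```bash
python3 -m crank '{"dp":[[0,0,0],[0,0,0],[0,0,0],[0,0,0],[0,0,0],[0,0,0],[0,0,0],[0,0,0]],"delta_rot":[[0,0,0],[0,0,0],[0,0,0],[0,0,0],[0,0,0],[0,0,0],[0,0,0],[0,0,0]]}' 0.5 15
python3 - <<'E'
from h import *
st=ctrl.get_state();w=ctrl.camera_info("wrist");im=ctrl.get_image("wrist");print(st["time"],st["position"],st["tool_rot"],st["ft_force"],st["torque"],st["grip_width"]*87)
cv2.imwrite("pics/w7.png",im)
E
```

```text
time: 7.0
position: [0.5039, -0.203, 0.1365]
tool_rot: [-3.125, -0.326, 0.0]
ft_force: [-1.0, -0.7, 1.7]
grip_width: 0.13
7.0 [ 0.5039 -0.203   0.1365] [-3.1245 -0.3261  0.0001] [-1.031  -0.7372  1.7304] [-0.0683  0.2546  0.0026] 11.338945074603961
```

View pics/w7.png

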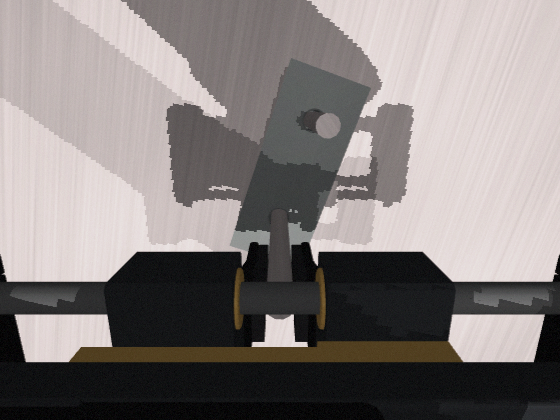

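Gripped (11.3 mm reading for a 12 mm pin). Lift straight up, high enough for the foot to clear the short pin and the knob.

```bash
python3 -m crank '{"dp":[[0,0,-0.3],[0,0,-0.6],[0,0,-0.8],[0,0,-0.8],[0,0,-0.8],[0,0,-0.8],[0,0,-0.8],[0,0,-0.8]],"delta_rot":[[0,0,0],[0,0,0],[0,0,0],[0,0,0],[0,0,0],[0,0,0],[0,0,0],[0,0,0]]}' 0.5 25
python3 -m crank '{"dp":[[0,0,-1],[0,0,-1.5],[0,0,-1.5],[0,0,-1.5],[0,0,-1.5],[0,0,-1.5],[0,0,-1.5],[0,0,-0.8]],"delta_rot":[[0,0,0],[0,0,0],[0,0,0],[0,0,0],[0,0,0],[0,0,0],[0,0,0],[0,0,0]]}'
python3 - <<'E'
from h import *
for k in range(2):
    st=ctrl.get_state();w=ctrl.camera_info("wrist");im=ctrl.get_image("wrist");print(st["time"],st["position"],st["tool_rot"],st["ft_force"],st["torque"],st["grip_width"]*87)
cv2.imwrite("pics/w8.png",im)
cv2.imwrite("pics/s8.png",cv2.resize(ctrl.get_image("scene")[100:250,150:300],None,fx=4,fy=4))
cv2.imwrite("pics/d8.png",cv2.resize(ctrl.get_image("side")[80:260,280:420],None,fx=3,fy=3))
plan([.512,.215,.30],np.radians(11.5),16)
E
```

```text
time: 7.85
position: [0.504, -0.2029, 0.1943]
tool_rot: [-3.125, -0.326, -0.0]
ft_force: [-0.6, -0.7, -1.5]
grip_width: 0.134
time: 8.65
position: [0.5045, -0.2032, 0.3035]
tool_rot: [3.124, 0.326, 0.003]
ft_force: [0.9, 0.1, -1.5]
grip_width: 0.13
8.65 [ 0.5045 -0.2032  0.3035] [3.1241 0.326  0.0031] [ 0.9298  0.0626 -1.4851] [-0.089   0.0118 -0.0104] 11.268676274471828
8.7 [ 0.5048 -0.2033  0.3041] [3.1238 0.3262 0.0049] [ 0.0375 -0.214  -0.7433] [-0.1113  0.0282  0.0283] 11.267702520640855
dp [[0.59, -2.54, 0.01], [0.59, -2.55, 0.01], [0.59, -2.55, 0.01], [0.59, -2.55, 0.01], [0.58, -2.55, 0.01], [0.58, -2.55, 0.01], [0.58, -2.55, 0.01], [0.58, -2.55, 0.01], [0.58, -2.55, 0.01], [0.58, -2.55, 0.01], [0.58, -2.55, 0.01], [0.58, -2.55, 0.01], [0.57, -2.55, 0.01], [0.57, -2.55, 0.01], [0.57, -2.55, 0.01], [0.57, -2.55, 0.01]]
rot [-0.0, 0.0, 0.0005] dist/row 0.02612242370443567
```

View pics/w8.png

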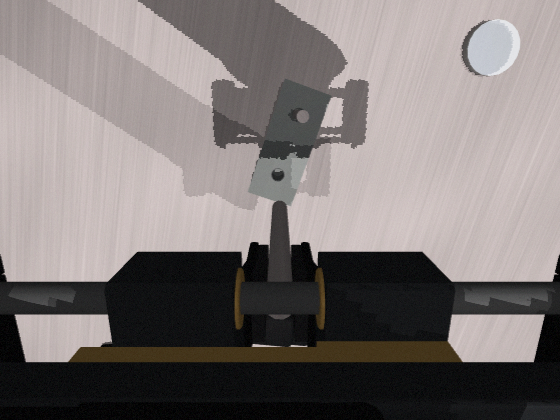

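View pics/s8.png

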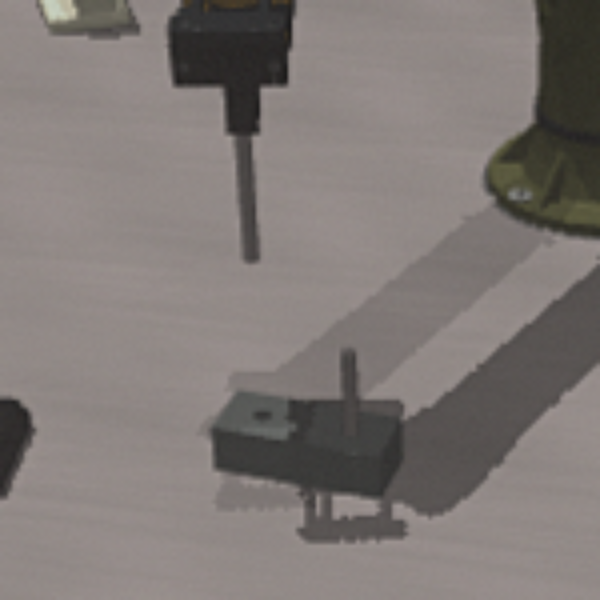

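View pics/d8.png

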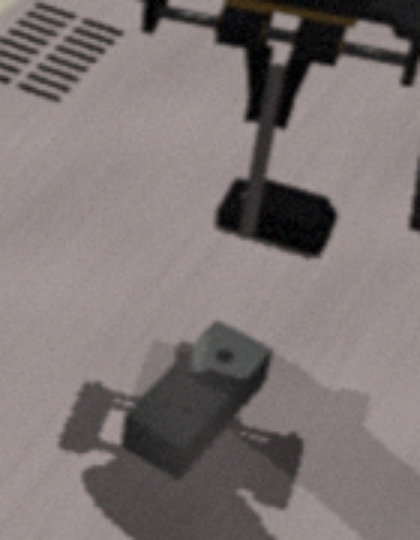

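```bash
python3 - <<'E'
from h import *
st=ctrl.get_state();w=ctrl.camera_info("wrist");im=ctrl.get_image("wrist")
print(st["position"],st["tool_rot"])
c=im[80:260,220:340];cv2.imwrite("pics/w9c.png",cv2.resize(c,None,fx=4,fy=4,interpolation=cv2.INTER_CUBIC))
r=R.from_rotvec(st["tool_rot"]); p=st["position"]
print("foot pred",proj(w,p+r.apply([0,0,.1265])), "edge",proj(w,p+r.apply([0,-.006,.1265])), "axis at +.05",proj(w,p+r.apply([0,0,.05])))
print(proj(w,[p[0],p[1],.04]))
E
```

```text
[ 0.5038 -0.2029  0.3012] [-3.1244 -0.3261  0.001 ]
foot pred [278.467  205.1317] edge [278.4681 197.8694] axis at +.05 [278.1126 239.6547]
[278.9105 174.52  ]
```

View pics/w9c.png

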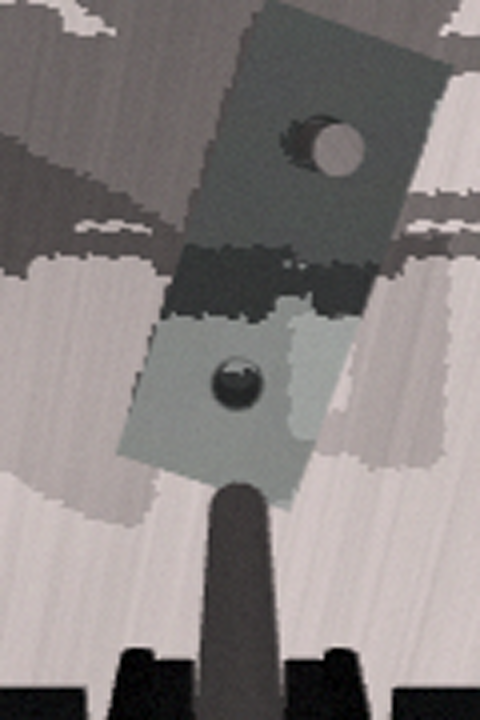

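Lifted cleanly. The hole is at (278.9,175.4) and the foot edge at v≈200, about 2 mm off-axis in tool y, which I'll account for. Moving over the socket.

```bash
python3 - <<'E'
from h import *
plan([.5173,.2276,.30],np.radians(11.5),1)
E

```

```text
dp [[10.23, -41.83, 0.09]]
rot [-0.0005, 0.0011, 0.0074] dist/row 0.43058006085092293
```

```bash
python3 -m crank '{"dp":[[0.3,-1.2,0],[0.5,-2.2,0],[0.6,-2.6,0],[0.7,-2.8,0],[0.7,-2.9,0],[0.7,-2.9,0],[0.7,-2.9,0],[0.7,-2.9,0]],"delta_rot":[[0,0,0],[0,0,0],[0,0,0],[0,0,0],[0,0,0],[0,0,0],[0,0,0],[0,0,0]]}'
python3 -m crank '{"dp":[[0.7,-2.9,0],[0.7,-2.9,0],[0.7,-2.9,0],[0.7,-2.9,0],[0.7,-2.9,0],[0.7,-2.9,0],[0.7,-2.6,0],[0.4,-1.5,0.05]],"delta_rot":[[0,0,0],[0,0,0],[0,0,0],[0,0,0],[0,0,0],[0,0,0.004],[0,0,0.004],[0,0,0]]}'
python3 -m crank '{"dp":[[0,0,0],[0,0,0],[0,0,0],[0,0,0],[0,0,0],[0,0,0],[0,0,0],[0,0,0]],"delta_rot":[[0,0,0],[0,0,0],[0,0,0],[0,0,0],[0,0,0],[0,0,0],[0,0,0],[0,0,0]]}'
cat > look.py <<'E'
import sys
from h import *
n=sys.argv[1]; off=float(sys.argv[2]) if len(sys.argv)>2 else .1265
st=ctrl.get_state();w=ctrl.camera_info("wrist");im=ctrl.get_image("wrist")
print(st["time"],st["position"],st["tool_rot"],st["ft_force"],st["grip_width"]*87)
cv2.imwrite(f"pics/{n}.png",im)
c=im[100:270,220:340];cv2.imwrite(f"pics/{n}c.png",cv2.resize(c,None,fx=4,fy=4,interpolation=cv2.INTER_CUBIC))
r=R.from_rotvec(st["tool_rot"]); p=st["position"]
print("foot pred",proj(w,p+r.apply([0,0,off])), "edge",proj(w,p+r.apply([0,-.006,off])))
np.savez("last.npz",p=p,r=st["tool_rot"],K=w["camera_matrix"],xyz=w["xyz"],o=w["orientation"])
E
python3 look.py w10
```

```text
time: 9.7
position: [0.5091, 0.009, 0.301]
tool_rot: [-3.124, -0.327, 0.001]
ft_force: [0.5, 0.3, -1.1]
grip_width: 0.134
time: 10.5
position: [0.516, 0.2317, 0.3002]
tool_rot: [-3.125, -0.32, 0.003]
ft_force: [-0.2, -0.4, -1.8]
grip_width: 0.129
time: 11.3
position: [0.5175, 0.228, 0.3011]
tool_rot: [-3.126, -0.313, -0.0]
ft_force: [-0.3, -0.1, -1.8]
grip_width: 0.127
11.3 [0.5175 0.228  0.3011] [-3.1258 -0.3135 -0.0003] [-0.3478 -0.0627 -1.7577] 11.067893254190158
foot pred [278.5702 205.1468] edge [278.5718 197.883 ]
```

View pics/w10c.png

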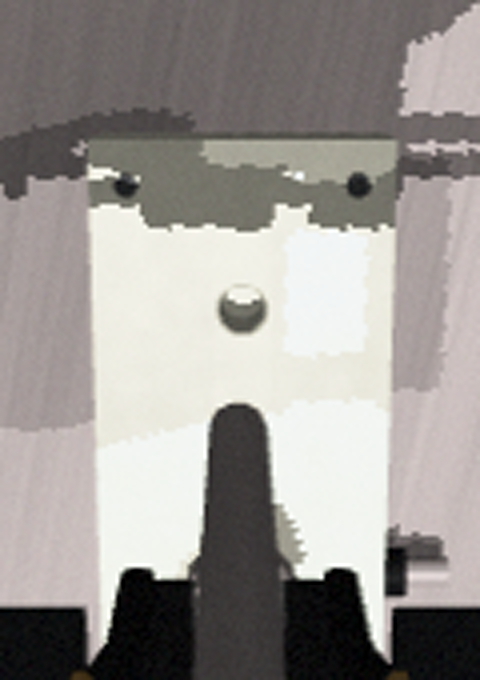

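```bash
python3 - <<'E'
from h import *
L=np.load("last.npz");w=dict(camera_matrix=L["K"],xyz=L["xyz"],orientation=L["o"])
h=plane(w,(280.4,176.6),.03);f=plane(w,(279.4,207.7),L["p"][2]-.1265)
print(h,f,h-f,"tool",R.from_rotvec(L["r"]).inv().apply(h-f)*100)
E
```

```text
[0.5202 0.224  0.03  ] [0.5186 0.2261 0.1746] [ 0.0016 -0.002  -0.1446] tool [ 0.1158  0.2326 14.4637]
```

Socket seen at (280.4,176.6) → (0.520,0.224), matching the fixed cameras. I'll correct by (0.1,0.22) cm and descend partway.

```bash
python3 -m crank '{"dp":[[0.1,0.22,0.5],[0,0,1.5],[0,0,2],[0,0,2],[0,0,2],[0,0,1.5],[0,0,0.9],[0,0,0.2]],"delta_rot":[[0,0,0],[0,0,0],[0,0,0],[0,0,0],[0,0,0],[0,0,0],[0,0,0],[0,0,0]]}'
python3 -m crank '{"dp":[[0,0,0],[0,0,0],[0,0,0],[0,0,0],[0,0,0],[0,0,0],[0,0,0],[0,0,0]],"delta_rot":[[0,0,0],[0,0,0],[0,0,0],[0,0,0],[0,0,0],[0,0,0],[0,0,0],[0,0,0]]}'
python3 look.py w11
python3 - <<'E'
from h import *
cv2.imwrite("pics/s11.png",cv2.resize(ctrl.get_image("scene")[120:260,290:420],None,fx=4,fy=4,interpolation=cv2.INTER_CUBIC))
cv2.imwrite("pics/d11.png",cv2.resize(ctrl.get_image("side")[255:380,200:320],None,fx=4,fy=4,interpolation=cv2.INTER_CUBIC))
E
```

```text
time: 12.15
position: [0.5182, 0.2258, 0.1936]
tool_rot: [3.125, 0.314, -0.003]
ft_force: [0.8, -0.1, -1.5]
grip_width: 0.129
time: 12.95
position: [0.5189, 0.2261, 0.1951]
tool_rot: [-3.126, -0.314, -0.0]
ft_force: [-0.4, -0.2, -1.0]
grip_width: 0.128
12.95 [0.5189 0.2261 0.1951] [-3.1258 -0.3136 -0.0001] [-0.351  -0.2178 -0.9773] 11.132838069571699
foot pred [278.5386 205.1499] edge [278.5401 197.8867]
```

View pics/w11c.png

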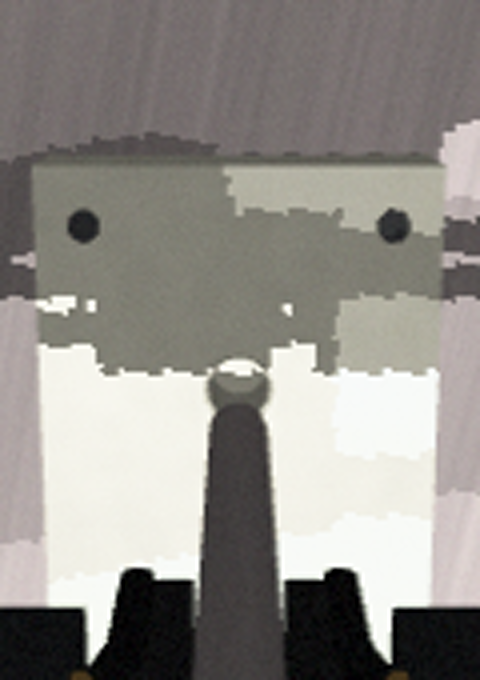

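View pics/s11.png

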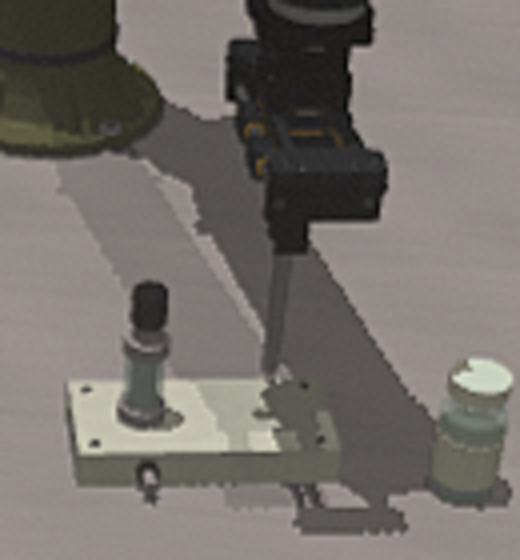

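View pics/d11.png

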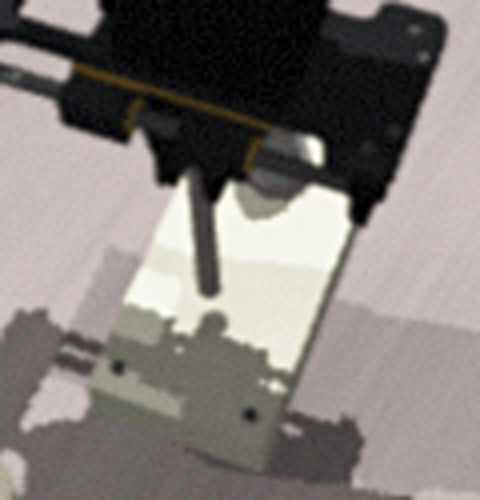

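```bash
python3 - <<'E'
from h import *
L=np.load("last.npz");w=dict(camera_matrix=L["K"],xyz=L["xyz"],orientation=L["o"])
h=plane(w,(279.7,196.9),.03);f=plane(w,(279.4,207.8),L["p"][2]-.1265)
print(h,f,h-f,"tool",R.from_rotvec(L["r"]).inv().apply(h-f)*100)
# side camera check: pin foot and socket
D=ctrl.camera_info("side");S=ctrl.camera_info("scene")
g=lambda u,v:(200+(u+.5)/4-.5,255+(v+.5)/4-.5)
print("side foot",plane(D,g(210,292),.0685),"sock0",plane(D,(210+173.5/4-.5,255+323.5/4-.5),.03))
k=lambda u,v:(290+(u+.5)/4-.5,120+(v+.5)/4-.5)
print("scene foot",plane(S,k(270,373),.0685),"sock0",plane(S,(195+642.5/4-.5,160+254.5/4-.5),.03))
E
```

```text
[0.5204 0.2235 0.03  ] [0.52   0.2241 0.0686] [ 0.0004 -0.0006 -0.0386] tool [0.0263 0.069  3.8583]
side foot [0.5172 0.2257 0.0685] sock0 [0.5189 0.2232 0.03  ]
scene foot [0.5217 0.2268 0.0685] sock0 [0.5199 0.2248 0.03  ]
```

Hole centre (279.7,197), foot centre (279.4,208): a 0.5 to 1 mm correction in tool y. I'll apply it and enter slowly, watching the force.

```bash
python3 -m crank '{"dp":[[0.03,0.09,0.5],[0,0,0.8],[0,0,0.8],[0,0,0.6],[0,0,0.4],[0,0,0.3],[0,0,0.2],[0,0,0.1]],"delta_rot":[[0,0,0],[0,0,0],[0,0,0],[0,0,0],[0,0,0],[0,0,0],[0,0,0],[0,0,0]]}'
python3 -m crank '{"dp":[[0,0,0.15],[0,0,0.15],[0,0,0.15],[0,0,0.15],[0,0,0],[0,0,0],[0,0,0],[0,0,0]],"delta_rot":[[0,0,0],[0,0,0],[0,0,0],[0,0,0],[0,0,0],[0,0,0],[0,0,0],[0,0,0]]}'
python3 look.py w12

```

```text
time: 13.9
position: [0.5194, 0.2253, 0.158]
tool_rot: [-3.126, -0.314, -0.0]
ft_force: [-0.4, 0.1, -1.7]
grip_width: 0.128
time: 14.7
position: [0.5194, 0.2253, 0.1522]
tool_rot: [-3.126, -0.314, -0.0]
ft_force: [-0.4, 0.3, -0.7]
grip_width: 0.128
14.7 [0.5194 0.2253 0.1522] [-3.1258 -0.3137 -0.0004] [-0.3821  0.3393 -0.7166] 11.114742295369854
foot pred [278.5309 205.1275] edge [278.5317 197.8644]
```

View pics/w12c.png

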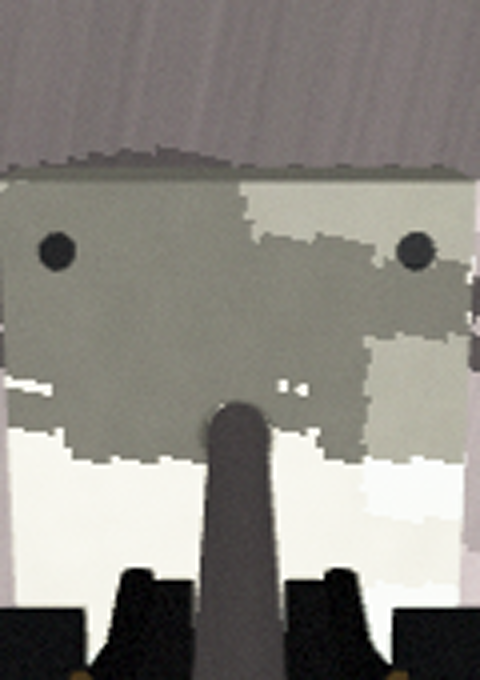

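No contact force with the foot at z≈0.026, and the hole's rim shows around the pin: it has entered. Going down the rest of the way.

```bash
python3 -m crank '{"dp":[[0,0,0.15],[0,0,0.25],[0,0,0.25],[0,0,0.25],[0,0,0.25],[0,0,0.2],[0,0,0.1],[0,0,0]],"delta_rot":[[0,0,0],[0,0,0],[0,0,0],[0,0,0],[0,0,0],[0,0,0],[0,0,0],[0,0,0]]}'

```

```text
time: 15.55
position: [0.5193, 0.2252, 0.1374]
tool_rot: [3.126, 0.314, -0.0]
ft_force: [-0.4, 0.8, -1.4]
grip_width: 0.127
```

```bash
python3 -m crank '{"dp":[[0,0,0.1],[0,0,0.1],[0,0,0.1],[0,0,0.05],[0,0,0.05],[0,0,0.05],[0,0,0],[0,0,0]],"delta_rot":[[0,0,0],[0,0,0],[0,0,0],[0,0,0],[0,0,0],[0,0,0],[0,0,0],[0,0,0]]}'

```

```text
time: 16.35
position: [0.5194, 0.2253, 0.1331]
tool_rot: [-3.126, -0.314, -0.0]
ft_force: [-0.3, 0.0, -1.7]
grip_width: 0.129
```

```bash
python3 -m crank '{"dp":[[0,0,0.03],[0,0,0.03],[0,0,0.03],[0,0,0.03],[0,0,0],[0,0,0],[0,0,0],[0,0,0]],"delta_rot":[[0,0,0],[0,0,0],[0,0,0],[0,0,0],[0,0,0],[0,0,0],[0,0,0],[0,0,0]]}'

```

```text
time: 17.15
position: [0.5197, 0.2255, 0.1324]
tool_rot: [-3.125, -0.314, -0.001]
ft_force: [-0.4, -0.8, 5.3]
grip_width: 0.13
```

Floor contact (about 7 N) exactly at the expected height, so the pin is home. Release and rise.

```bash
python3 -m crank '{"dp":[[0,0,0],[0,0,0],[0,0,0],[0,0,0],[0,0,0],[0,0,0],[0,0,0],[0,0,0]],"delta_rot":[[0,0,0],[0,0,0],[0,0,0],[0,0,0],[0,0,0],[0,0,0],[0,0,0],[0,0,0]]}' 5 25
python3 -m crank '{"dp":[[0,0,-0.3],[0,0,-0.8],[0,0,-1.2],[0,0,-1.2],[0,0,-1.2],[0,0,-1.2],[0,0,-1.2],[0,0,-0.4]],"delta_rot":[[0,0,0],[0,0,0],[0,0,0],[0,0,0],[0,0,0],[0,0,0],[0,0,0],[0,0,0]]}'
python3 - <<'E'
from h import *
st=ctrl.get_state();w=ctrl.camera_info("wrist");cv2.imwrite("pics/w13.png",ctrl.get_image("wrist"))
print(st["position"],st["grip_width"]*87,"pin top pred",proj(w,[.5198,.2237,.152]))
cv2.imwrite("pics/s13.png",cv2.resize(ctrl.get_image("scene")[120:260,290:420],None,fx=4,fy=4,interpolation=cv2.INTER_CUBIC))
cv2.imwrite("pics/d13.png",cv2.resize(ctrl.get_image("side")[240:380,200:320],None,fx=4,fy=4,interpolation=cv2.INTER_CUBIC))
E
```

```text
time: 17.95
position: [0.5193, 0.2253, 0.1319]
tool_rot: [-3.126, -0.314, -0.0]
ft_force: [0.7, -0.8, -0.7]
grip_width: 0.573
time: 18.75
position: [0.5201, 0.2256, 0.2089]
tool_rot: [-3.125, -0.313, -0.004]
ft_force: [0.5, 0.7, -0.5]
grip_width: 0.573
[0.5201 0.2256 0.2089] 49.817676303639296 pin top pred [276.8533 238.4853]
```

View pics/w13.png

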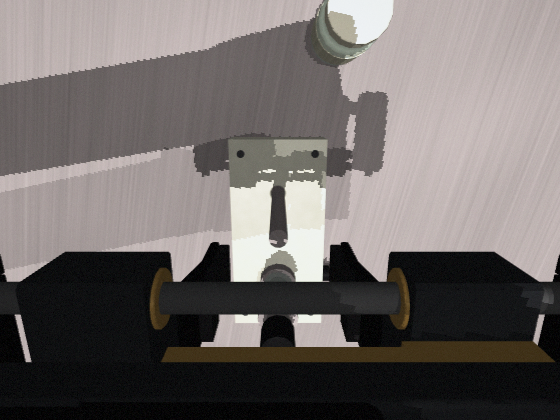

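View pics/s13.png

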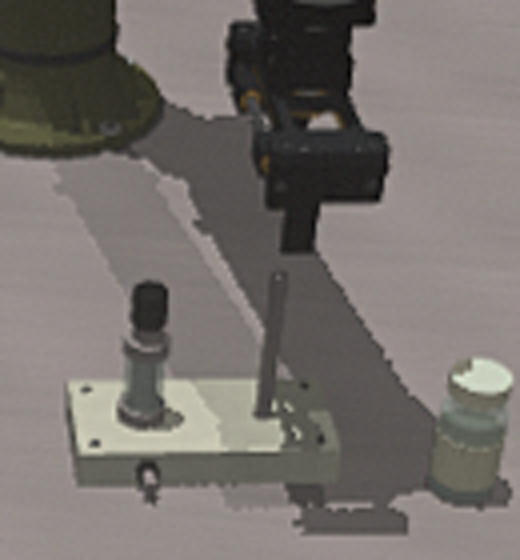

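View pics/d13.png

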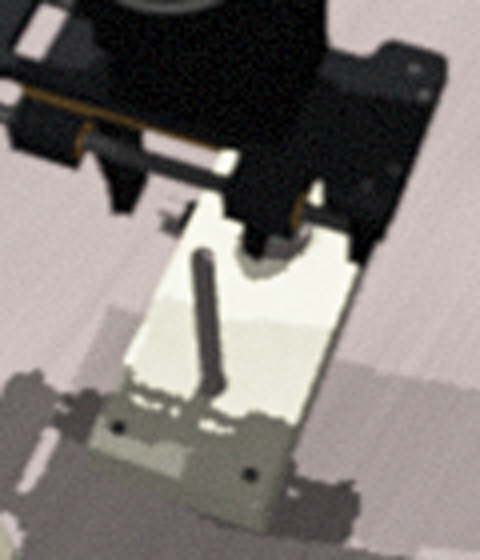

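Pin stands upright and released in the socket (wrist: top at (278,240), foot in the hole at (278,190)). Next, view the knob from just beyond it.

```bash
python3 - <<'E'
from h import *
plan([.545,.096,.215],np.radians(11.4),1)
E

```

```text
dp [[-0.06, 13.18, -0.8]]
rot [-0.0002, -0.0003, 0.0011] dist/row 0.13207541083914462
```

```bash
python3 -m crank '{"dp":[[0,0.8,-0.8],[0,1.8,0],[0,2.4,0],[0,2.6,0],[0,2.4,0],[0,1.8,0],[0,1.0,0],[-0.1,0.4,0]],"delta_rot":[[0,0,0],[0,0,0],[0,0,0],[0,0,0],[0,0,0],[0,0,0],[0,0,0],[0,0,0]]}'
python3 -m crank '{"dp":[[0,0,0],[0,0,0],[0,0,0],[0,0,0],[0,0,0],[0,0,0],[0,0,0],[0,0,0]],"delta_rot":[[0,0,0],[0,0,0],[0,0,0],[0,0,0],[0,0,0],[0,0,0],[0,0,0],[0,0,0]]}'
python3 - <<'E'
from h import *
st=ctrl.get_state();w=ctrl.camera_info("wrist");im=ctrl.get_image("wrist")
cv2.imwrite("pics/w14.png",im)
print(st["position"],st["tool_rot"],abs(st["qd"]).max(),"knob top pred",proj(w,[.5382,.1353,.14]),"collar",proj(w,[.5382,.1353,.10]))
print("toppin",proj(w,[.5198,.2237,.152]))
np.savez("last.npz",p=st["position"],r=st["tool_rot"],K=w["camera_matrix"],xyz=w["xyz"],o=w["orientation"])
c=im[60:260,205:355];cv2.imwrite("pics/w14c.png",cv2.resize(c,None,fx=3,fy=3,interpolation=cv2.INTER_CUBIC))
E
```

```text
time: 19.7
position: [0.5447, 0.0943, 0.2149]
tool_rot: [3.126, 0.31, -0.0]
ft_force: [-0.3, -0.4, -0.4]
grip_width: 0.576
time: 20.5
position: [0.5446, 0.0957, 0.2149]
tool_rot: [-3.126, -0.314, -0.0]
ft_force: [0.5, -0.4, 0.0]
grip_width: 0.569
[0.5446 0.0957 0.2149] [-3.1258 -0.3137 -0.0001] 0.0010986914743922062 knob top pred [280.8523 165.6087] collar [280.6455 157.0324]
toppin [280.3827  -1.9319]
```

View pics/w14.png

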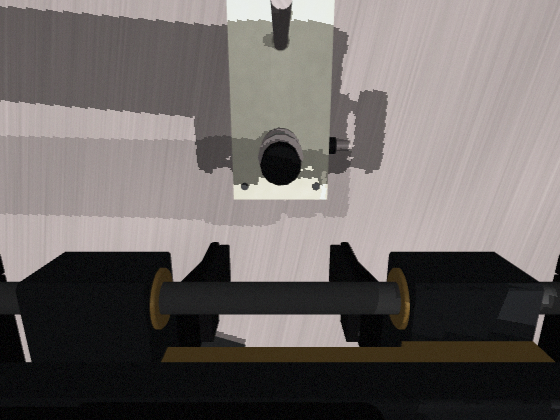

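View pics/w14c.png

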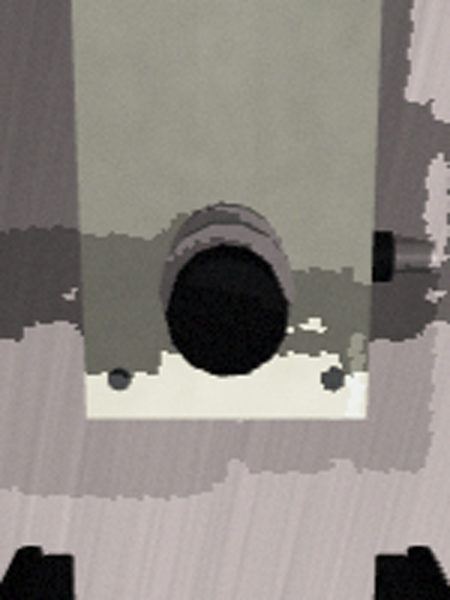

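Knob's top disc: centre about (280.5,164.5), predicted (280.9,165.6). Agreement is within a millimetre.

```bash
python3 - <<'E'
from h import *
L=np.load("last.npz");w=dict(camera_matrix=L["K"],xyz=L["xyz"],orientation=L["o"])
k=plane(w,(280.5,164.5),.14)
# 'bias' check: wrist at this spot vs pin base seen near (281,42)?
print(k)
for q in [(119,378),(333,378)]: print(plane(w,(205+(q[0]+.5)/3-.5,60+(q[1]+.5)/3-.5),.03))
t=[ (k[0]+.5382)/2,(k[1]+.1353)/2 ];print(t)
plan([*t,.205],np.radians(11.4),1)
E

```

```text
[0.5378 0.1359 0.14  ]
[0.5117 0.0923 0.03  ]
[0.5787 0.106  0.03  ]
[np.float64(0.5380215578254757), np.float64(0.13562054356670075)]
dp [[0.15, -4.04, 0.99]]
rot [-0.0001, -0.0001, 0.0011] dist/row 0.04160961659672421
```

```bash
python3 -m crank '{"dp":[[0.08,-0.4,0],[0,-0.9,0],[0,-1.1,0],[0,-0.9,0],[0,-0.5,0.3],[0,-0.24,0.7],[0,0,0.7],[0,0,0.3]],"delta_rot":[[0,0,0],[0,0,0],[0,0,0],[0,0,0],[0,0,0],[0,0,0],[0,0,0],[0,0,0]]}'
python3 -m crank '{"dp":[[0,0,0.5],[0,0,1],[0,0,1.2],[0,0,1.2],[0,0,1.2],[0,0,1],[0,0,0.5],[0,0,0]],"delta_rot":[[0,0,0],[0,0,0],[0,0,0],[0,0,0],[0,0,0],[0,0,0],[0,0,0],[0,0,0]]}'
python3 -m crank '{"dp":[[0,0,0],[0,0,0],[0,0,0],[0,0,0],[0,0,0],[0,0,0],[0,0,0],[0,0,0]],"delta_rot":[[0,0,0],[0,0,0],[0,0,0],[0,0,0],[0,0,0],[0,0,0],[0,0,0],[0,0,0]]}'
python3 - <<'E'
from h import *
st=ctrl.get_state();w=ctrl.camera_info("wrist");im=ctrl.get_image("wrist")
cv2.imwrite("pics/w15.png",im)
cv2.imwrite("pics/s15.png",cv2.resize(ctrl.get_image("scene")[120:260,290:420],None,fx=4,fy=4,interpolation=cv2.INTER_CUBIC))
plan([.5373,.1356,.128],np.radians(11.4),1)
print(st["position"],st["ft_force"])
E
```

```text
time: 21.35
position: [0.5368, 0.1349, 0.1935]
tool_rot: [3.125, 0.313, -0.003]
ft_force: [0.3, 0.2, 0.3]
grip_width: 0.573
time: 22.15
position: [0.5368, 0.1353, 0.1279]
tool_rot: [3.125, 0.314, -0.002]
ft_force: [0.5, 0.2, 0.8]
grip_width: 0.575
time: 22.95
position: [0.5374, 0.1355, 0.1289]
tool_rot: [-3.126, -0.314, -0.0]
ft_force: [0.4, 0.1, 0.5]
grip_width: 0.578
dp [[-0.0, -0.01, 0.09]]
rot [-0.0001, -0.0, 0.0011] dist/row 0.0008786517611107502
[0.5374 0.1355 0.1289] [0.4288 0.0664 0.4747]
```

View pics/w15.png

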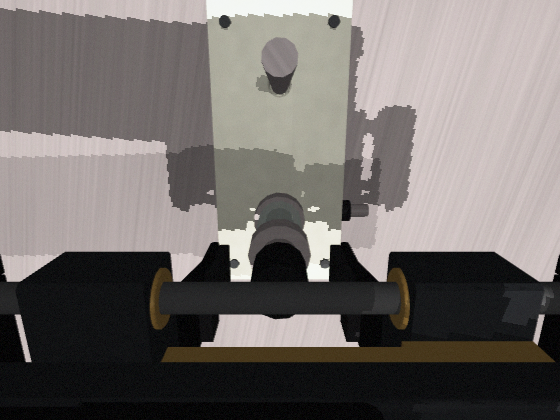

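View pics/s15.png

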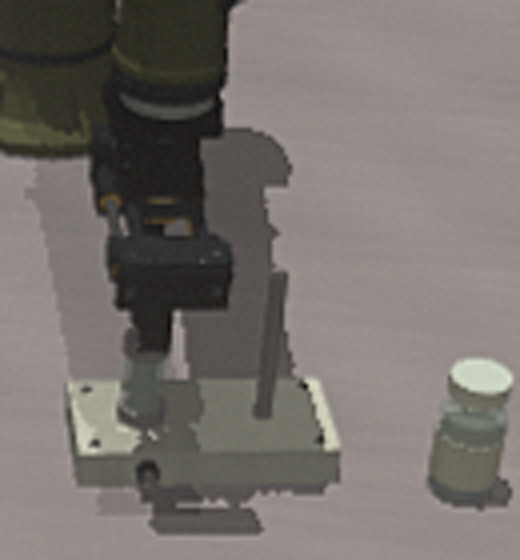

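Knob (u 250–309, centre 279.5) is centred in the jaws (230–330). I'll close gently and check the side force.

```bash
python3 -m crank '{"dp":[[0,0,0],[0,0,0],[0,0,0],[0,0,0],[0,0,0],[0,0,0],[0,0,0],[0,0,0]],"delta_rot":[[0,0,0],[0,0,0],[0,0,0],[0,0,0],[0,0,0],[0,0,0],[0,0,0],[0,0,0]]}' 1.8 8
python3 -c "
from h import *
s=ctrl.get_state();print(s['ft_force'],s['torque'],s['position'],s['grip_width']*87)"
python3 -m crank '{"dp":[[0,0,0],[0,0,0],[0,0,0],[0,0,0],[0,0,0],[0,0,0],[0,0,0],[0,0,0]],"delta_rot":[[0,0,0],[0,0,0],[0,0,0],[0,0,0],[0,0,0],[0,0,0],[0,0,0],[0,0,0]]}' 1.8 20
python3 -c "
from h import *
s=ctrl.get_state();print(s['ft_force'],s['torque'],s['position'],s['tool_rot'],s['grip_width']*87)
print(R.from_rotvec(s['tool_rot']).inv().apply(s['ft_force']))
cv2.imwrite('pics/w16.png',ctrl.get_image('wrist'))"
```

```text
time: 23.85
position: [0.5373, 0.1355, 0.1289]
tool_rot: [-3.126, -0.314, 0.0]
ft_force: [-0.1, -0.2, 0.3]
grip_width: 0.296
[-0.0672 -0.1818  0.301 ] [-0.0984  0.0351  0.034 ] [0.5373 0.1355 0.1289] 25.731343927801966
time: 24.65
position: [0.5373, 0.1355, 0.1289]
tool_rot: [-3.126, -0.314, -0.0]
ft_force: [-0.3, 0.5, 0.3]
grip_width: 0.292
[-0.3089  0.5362  0.3137] [-0.0352  0.1572 -0.0188] [0.5373 0.1355 0.1289] [-3.1258 -0.3137 -0.0001] 25.417394347733225
[-0.1962 -0.5869 -0.3137]
```

View pics/w16.png

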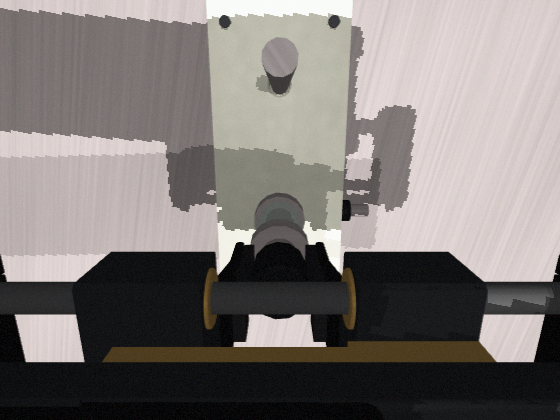

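Knob gripped (25.4 mm) with under 1 N of side force. Pull up slowly, the first part then a check.

```bash
python3 -m crank '{"dp":[[0,0,-0.1],[0,0,-0.2],[0,0,-0.25],[0,0,-0.25],[0,0,-0.25],[0,0,-0.25],[0,0,-0.2],[0,0,-0.1]],"delta_rot":[[0,0,0],[0,0,0],[0,0,0],[0,0,0],[0,0,0],[0,0,0],[0,0,0],[0,0,0]]}'
python3 -c "
from h import *
s=ctrl.get_state();print(s['ft_force'],s['torque'],s['position'],s['tool_rot'],s['grip_width']*87)"
```

```text
time: 25.5
position: [0.5375, 0.1355, 0.1452]
tool_rot: [-3.126, -0.314, -0.001]
ft_force: [0.4, 0.3, -2.8]
grip_width: 0.291
[ 0.3552  0.2704 -2.7723] [-0.0451  0.0513 -0.0028] [0.5375 0.1355 0.1452] [-3.1257 -0.3136 -0.0007] 25.353955363871457
```

Only the plunger's weight shows (−2.8 N), so I'll continue to +40 mm.

```bash
python3 -m crank '{"dp":[[0,0,-0.2],[0,0,-0.35],[0,0,-0.45],[0,0,-0.45],[0,0,-0.4],[0,0,-0.3],[0,0,-0.15],[0,0,-0.06]],"delta_rot":[[0,0,0],[0,0,0],[0,0,0],[0,0,0],[0,0,0],[0,0,0],[0,0,0],[0,0,0]]}'
python3 -m crank '{"dp":[[0,0,0],[0,0,0],[0,0,0],[0,0,0],[0,0,0],[0,0,0],[0,0,0],[0,0,0]],"delta_rot":[[0,0,0],[0,0,0],[0,0,0],[0,0,0],[0,0,0],[0,0,0],[0,0,0],[0,0,0]]}'
python3 -c "
from h import *
s=ctrl.get_state();print(s['ft_force'],s['torque'],s['position'],s['tool_rot'],s['grip_width']*87)
cv2.imwrite('pics/w17.png',ctrl.get_image('wrist'))
cv2.imwrite('pics/s17.png',cv2.resize(ctrl.get_image('scene')[120:260,290:420],None,fx=4,fy=4,interpolation=cv2.INTER_CUBIC))
cv2.imwrite('pics/d17.png',cv2.resize(ctrl.get_image('side')[240:380,200:320],None,fx=4,fy=4,interpolation=cv2.INTER_CUBIC))
"
```

```text
time: 26.3
position: [0.5374, 0.1355, 0.1687]
tool_rot: [-3.126, -0.314, -0.001]
ft_force: [-0.3, -1.1, -2.9]
grip_width: 0.293
time: 27.1
position: [0.5373, 0.1355, 0.1685]
tool_rot: [-3.126, -0.314, -0.0]
ft_force: [-0.4, 0.4, -2.7]
grip_width: 0.294
[-0.4005  0.3958 -2.6574] [-0.022  -0.0104  0.0017] [0.5373 0.1355 0.1685] [-3.1259 -0.3137 -0.0001] 25.550361511205416
```

View pics/w17.png

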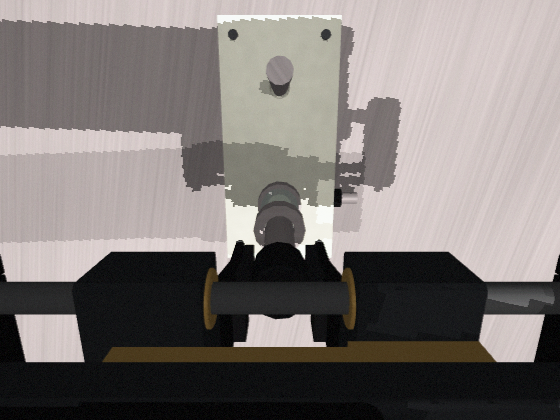

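View pics/s17.png

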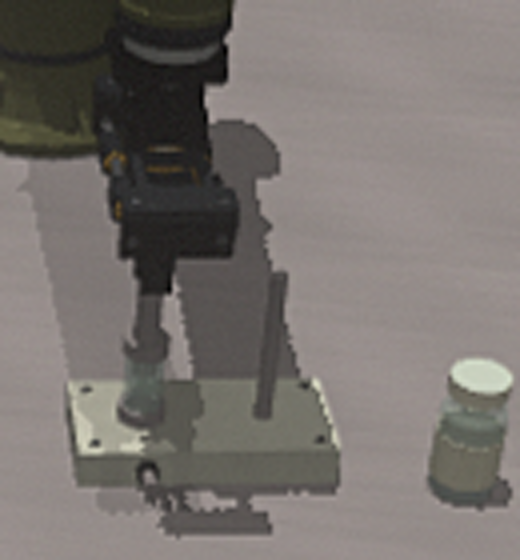

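View pics/d17.png

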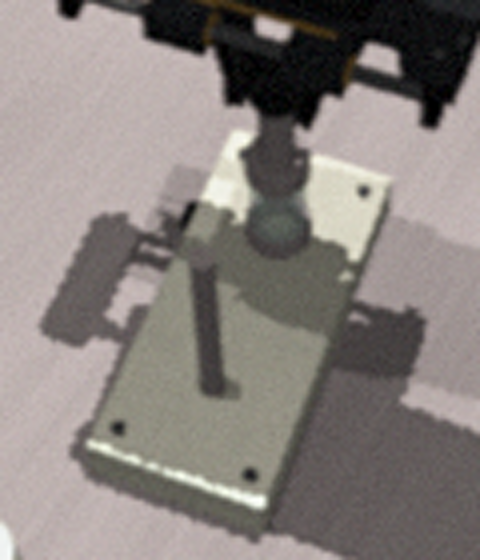

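Pin upright in its socket, rod pulled straight out of the barrel. Rise is 39.6 mm, so I'll add 0.4 mm and compare the knob's place in the grip before and after to rule out slip.

```bash
python3 -m crank '{"dp":[[0,0,-0.03],[0,0,0],[0,0,0],[0,0,0],[0,0,0],[0,0,0],[0,0,0],[0,0,0]],"delta_rot":[[0,0,0],[0,0,0],[0,0,0],[0,0,0],[0,0,0],[0,0,0],[0,0,0],[0,0,0]]}'
python3 -c "
from h import *
s=ctrl.get_state();print(s['time'],s['ft_force'],s['position'],abs(s['qd']).max(),s['grip_width']*87)
b=ctrl.get_image('wrist');a=cv2.imread('pics/w16.png')
f=lambda i:cv2.resize(cv2.convertScaleAbs(i[200:330,220:340],alpha=2),None,fx=3,fy=4)
cv2.imwrite('pics/cmp.png',np.hstack([f(a),f(b)]))"
```

```text
time: 28.05
position: [0.5374, 0.1355, 0.1688]
tool_rot: [-3.126, -0.314, -0.0]
ft_force: [0.4, 0.3, -1.9]
grip_width: 0.292
28.05 [ 0.4259  0.3216 -1.8748] [0.5374 0.1355 0.1688] 0.0011038479461955688 25.411438251590138
```

View pics/cmp.png

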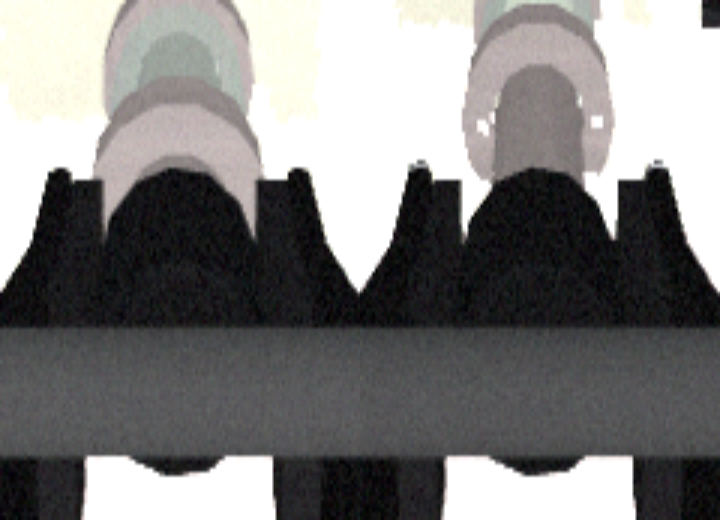

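The knob sits identically in the jaws before and after (front edge at row 168 of both crops), so there was no slip, and the arm is still. Rise is 39.9 mm. Handing in.

```bash
python3 -c "
from bench import ctrl
print(ctrl.close_job())"
```

```text
the job is handed in; nothing more can be done
None
```

I put the long pin fully home in the empty socket and let go. I then pulled the plunger up 39.9 mm (the target was 40 mm) and handed the job in at about 28 s, still holding it at 20 N.

**Pin:** it touched the socket floor at the expected height, with about 7 N. The pictures taken after release show it standing upright.

**Plunger:** during the pull, sideways force stayed around 1 N or less, and the vertical force was only about the plunger's weight. Wrist pictures from before and after show the knob in the same place in the jaws, so it did not slip. The arm was still at the end.

**Bystanders:** I never touched the short pin, dish, bottle or mouse. I made no separate final check of where they stand.

**Measurements that disagreed:**
- **Early wrist estimate:** taken while the arm was still settling, it put the socket about 2 mm off in y. Views taken at rest agreed with the fixed cameras.
- **Pin foot in the grip:** the foot looked about 2 mm off the gripper's axis, and I corrected for that before putting it in.
- **Pin foot before insertion:** the fixed cameras and the wrist camera differed by 1 to 2 mm, so I used a shift of about 1 mm between them. The pin went in without resistance.

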